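Pack the press-tool bracket and sleeve into their box

ROBOT

A 7-joint arm with a two-finger parallel gripper is mounted at the origin on the work surface. World frame = base frame: x ahead of the robot, y to its left, z up, the work surface at z = 0. Lengths are in m, angles in rad, forces in N, time in s.
With the tool pointing down it reaches from about 0.4 to 0.85 m from the base axis. Payload 4.5 kg.
Tool frame: the origin (TCP) lies midway between the tips of the shut fingers; the grasp point (between the pads) lies 19 mm behind it; z points along the fingers, y is the line along which they close (so a half turn about z gives the same grasp; the last joint's range is limited). The gripper opens to 88 mm and grips with 3 to 60 N. Pads are 18 mm wide; open, the fingers measure 123 mm over their backs; the gripper's body (75 mm by 187 mm) begins 45 mm behind the grasp point.
Start: joints at [1.174, 0.689, -0.195, 1.565, 0.157, 0.902, -0.215], TCP at [0.261, -0.568, 0.239] pointing down, gripper open.
Joint ranges: [-3.01, 3.01], [-0.46, 2.08], [-1.47, 1.51], [0.13, 2.56], [-1, 4.14], [0.04, 2.09], [-2.66, 2.66]. Speed limits (rad/s): [2.57, 2.57, 3.14, 3.14, 3.14, 3.14, 3.14].

INTERFACE

Orientations are given as a unit quaternion [x, y, z, w].
In Python, from plant import r gives the robot as it stands.
- The arm moves only by the tool carry_out, never from a script. Its argument "plan" is a list of rows, each an object with "rot": the turn, a rotation vector about the tool's x, y, z in rad, a list of three; "xyz": the shift along the tool's x, y, z in m, a list of three; "grip": the closure in counts, from 0 (fully open) to 255 (shut). In form: [{"rot": [wx, wy, wz], "xyz": [dx, dy, dz], "grip": grip}, ...]. A call has 1 to 8 rows; each row is the pose to reach, as a shift and turn from the pose commanded when the call began, along the tool's axes at that moment; what a row does not reach only later rows make up. A row lasts 1/12 s, in which the tool goes at most 41.7 mm and 7.16 degrees, less where a joint would pass 70% of its speed; a pose out of reach is approached as far as the arm can. A call with a gripper value outside its range is refused whole. The fingers move at their own pace and stop on an object; "squeeze" is the grip in N (left out, the last holds). Time passes only in rows, so rows that repeat a pose let the fingers close. It gives the time, the measured TCP pose, the force, the opening and the grip force at its end, in the units of the state.
- r.get_state(): the state, without advancing time (a new reading comes with each control period).
- r.snapshot(name): name is "side" or "top"; returns the picture (400x640x3 uint8, red, green, blue); there is no depth.
- r.camera_params(name): a dict with "fx", "fy", "cx", "cy" (pixels), "position" and "attitude" of the camera in the world. Camera axes: x right, y down, z forward; pixel columns grow to the right and rows downward; lengths in m; the calibration is good to about 2 mm. A picture is of the moment at which its call begins. camera_params takes no time and is no camera call.
- r.finish_job(): hands the job in; it is judged then, once.
The state is a dict: "clock": time; "q": joint angles; "qd": joint speeds; "joint_torque": joint torques, N m; "tool_pos": TCP position; "eef_rot": TCP orientation; "contact_force": force on the tool from outside, world axes, zero at the start; "moment": the same for the moment, N m; "opening": opening from 0.0 (shut) to 1.0 (fully open); "finger_force": force on a finger pad.
Only numpy, scipy, OpenCV 4.12 (cv2) and the standard library are available. Lean on these libraries where they do the work, as an engineer would, in place of code of your own. Each camera call takes 0.05 s, during which the arm holds its last target. There are 200 camera calls.

TASK

Pack the smaller aluminium bracket and the slim flanged sleeve into the open plywood box so that both fit: at the end the bracket's foot lies flat on the box floor, and the sleeve stands upright on the longer part of that foot, beside the bracket's upright plate. Either way round in the box will do; the longer bracket, the wide sleeve and the black ring belong to another job.

Things in the scene. Friction and masses are not known exactly. Their poses are not given: they have to be found in the camera images.
- box: Open plywood box fixed to the bench, outside 162 (x) x 100 (y) x 36 mm high, walls and floor 6 mm thick, so inside 150 x 88 mm, 30 mm deep. Origin: centre of its underside, z up. A sleeve standing on its floor would leave no room for the bracket's foot.
- bracket_grip (a point): Loose aluminium bracket, 0.3 to 0.5 kg, on its foot 130 (x) x 64 (y) x 12 mm; an upright plate 14 mm thick (x), 50 wide (y) rises to 80 mm. Point: in the plate, 60 mm above the foot's underside, 20 below the plate's top; z up. Foot's centre is 35 mm to +x; the foot reaches 100 mm to +x (longer part), 30 to -x. Not the one with a 190 mm foot, farther out.
- sleeve_mid (a point): Loose steel sleeve standing upright, 0.36 to 0.54 kg, 84 mm tall: bottom flange 52 mm across, 14 mm high, above it a plain round body 40 mm across. Point: on its axis, half-way up (42 mm above its underside); z up along the axis. Not the wider, lower sleeve with a 96 mm flange, farther from the robot.
Not all that is in view belongs to the job. Leave any orange, purple or red look-alike of the part that bears sleeve_mid alone.

How it is judged:
On the way:
1. the bracket's foot lies flat on the box floor (x of bracket_grip in the frame of box between -0.055 and 0.055 m and y of bracket_grip in the frame of box between -0.03 and 0.03 m and z of bracket_grip in the frame of box between 0.062 and 0.071 m and angle between bracket_grip's own z axis and vertical below 0.08 rad), for 0.2 s.
At the end, for the whole second after the job is handed in: The bracket lies in the box with its foot flat on the floor (within 5 mm of height and 0.08 rad of level), either way round, and the sleeve stands upright (within 0.12 rad) on the longer part of the foot, its axis over the foot and its underside on the foot within 5 mm (all of step 1 and x of sleeve_mid in the frame of bracket_grip between 0.02 and 0.1 m and y of sleeve_mid in the frame of bracket_grip between -0.03 and 0.03 m and z of sleeve_mid in the frame of bracket_grip between -0.011 and 0 m and angle between sleeve_mid's own z axis and vertical below 0.12 rad); the robot touches nothing.
It also fails if it takes over 64 s, if anything falls off the work surface, if the arm or the gripper's body presses on something with over 40 N, if the wrist force passes 120 N, or if a joint passes its speed limit or range.

## Working session

There is one attempt and no reset: what is moved stays moved. The work goes in short steps, Python scripts to look and compute and a tool call to move; the robot and the scene stay as the last step left them, time stands still between calls to the robot, and variables do not carry over. Pictures are saved under pics/ and viewed, at most 13 in all, crops included, and the job is handed in when it is done.

Besides the shell and the picture viewer there is one more tool, called by a JSON object that holds its "api" and its "payload", one argument or row to a line. carry_out: Moves the arm, as the interface text tells. Its arguments: {"type":"object","properties":{"plan":{"type":"array"},"squeeze":{"type":"number"}},"required":["plan"]}

```bash
mkdir -p pics; ls; python3 - <<'E'
from plant import r
import cv2
for n in("side","top"):
    cv2.imwrite(f"pics/{n}0.png",r.snapshot(n)[:,:,::-1]); print(r.camera_params(n))
print(r.get_state())
E
```

```text
pics
{'fx': 508.32249161871437, 'fy': 508.32249161871437, 'cx': 317.56581950511446, 'cy': 185.66353604038457, 'position': array([-0.03058139,  0.74711378,  0.64826857]), 'attitude': array([-0.28128457,  0.8305761 , -0.45323514,  0.16000078])}
{'fx': 438.9533849290237, 'fy': 438.9533849290237, 'cx': 314.14942882884515, 'cy': 199.44877798113515, 'position': array([0.44453712, 0.02895663, 1.02363122]), 'attitude': array([-0.70042915,  0.71267972, -0.02574665,  0.02870074])}
{'clock': 0.1, 'q': array([ 1.17379122,  0.68985215, -0.19452401,  1.56621758,  0.15729382,
        0.90251637, -0.21510758]), 'qd': array([ 0.00043317, -0.0021368 , -0.00016095, -0.00229193, -0.00059465,
        0.00117891,  0.00046446]), 'joint_torque': array([-2.97161081e-03, -5.28503108e+01, -1.27120178e+00, -1.53838366e+01,
       -5.25152602e-02,  2.02398580e-03,  5.51917014e-05]), 'tool_pos': array([ 0.26073134, -0.56740352,  0.23802626]), 'eef_rot': array([ 9.76883152e-01,  2.13772458e-01, -2.27764121e-04, -7.68641082e-04]), 'contact_force': array([ 0.0023551 , -0.77001901,  0.39450314]), 'moment': array([ 0.00197404,  0.05947362, -0.01121332]), 'finger_force': 0.0, 'opening': 0.9992478771526392}
```

View pics/side0.png

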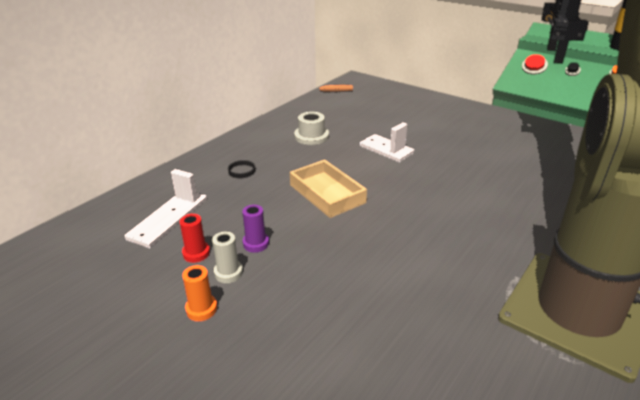

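View pics/top0.png

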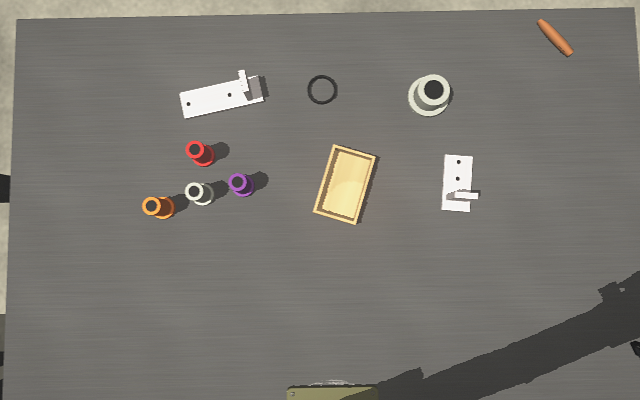

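The only small grey sleeve is at top (199,193) / side (226,257); red, purple and orange are look-alikes, and the wide one is at (430,95). The short bracket is at top (458,182) and the long one at (220,95). The box is at (345,185). Next I'll measure and confirm with an enlarged crop.

```bash
cat > h.py <<'E'
import numpy as np,cv2
from scipy.spatial.transform import Rotation as R
from plant import r
def ray(n,px):
    c=r.camera_params(n); px=np.atleast_2d(px).astype(float)
    d=np.c_[(px[:,0]-c['cx'])/c['fx'],(px[:,1]-c['cy'])/c['fy'],np.ones(len(px))]
    return np.array(c['position']),R.from_quat(c['attitude']).apply(d)
def onz(n,px,z):
    o,d=ray(n,px); return o+d*((z-o[2])/d[:,2])[:,None]
def two(ps,pt):
    A=np.zeros((3,3));b=np.zeros(3)
    for n,p in(("side",ps),("top",pt)):
        o,d=ray(n,p);d=d[0]/np.linalg.norm(d[0]);M=np.eye(3)-np.outer(d,d);A+=M;b+=M@o
    return np.linalg.solve(A,b)
E
cat > m.py <<'E'
from h import *
t=cv2.imread("pics/top0.png");s=cv2.imread("pics/side0.png")
hsv=cv2.cvtColor(t,cv2.COLOR_BGR2HSV)
def rect(m,x0,y0,x1,y1,z,tag):
    k=np.zeros_like(m);k[y0:y1,x0:x1]=m[y0:y1,x0:x1]
    c=max(cv2.findContours(k,0,1)[0],key=cv2.contourArea)
    w=cv2.boxPoints(cv2.minAreaRect(c)); p=onz("top",w,z)
    print(tag,w.round(1).tolist(),p[:,:2].round(4).tolist(),"c",p.mean(0).round(4),"sides",np.linalg.norm(p[1]-p[0]).round(4),np.linalg.norm(p[2]-p[1]).round(4),"ang",np.degrees(np.arctan2(*(p[1]-p[0])[1::-1])).round(1))
wood=cv2.inRange(hsv,(10,60,90),(35,255,255))
rect(wood,300,130,390,235,.036,"box")
white=cv2.inRange(hsv,(0,0,150),(180,50,255))
rect(white,435,145,490,190,.012,"footpart")
rect(white,435,145,490,220,.012,"foot all")
rect(white,180,175,218,212,.084,"sleeve")
a=cv2.resize(t[145:225,425:505],(400,400),interpolation=cv2.INTER_CUBIC)
b=cv2.resize(t[155:235,160:240],(400,400),interpolation=cv2.INTER_CUBIC)
c=cv2.resize(s[110:170,350:430],(400,300),interpolation=cv2.INTER_CUBIC)
d=cv2.resize(s[225:285,190:270],(400,300),interpolation=cv2.INTER_CUBIC)
im=np.vstack([np.hstack([a,b]),np.hstack([c,d])]);cv2.imwrite("pics/crop.png",cv2.resize(im,(686,600)))
E
python3 m.py
```

```text
box [[311.70001220703125, 212.10000610351562], [332.5, 142.6999969482422], [376.20001220703125, 155.89999389648438], [355.3999938964844, 225.1999969482422]] [[0.4923, 0.0385], [0.6496, -0.0116], [0.6176, -0.1104], [0.4611, -0.0593]] c [ 0.5552 -0.0357  0.036 ] sides 0.1651 0.1039 ang -17.6
footpart [[441.8999938964844, 189.0], [443.79998779296875, 153.8000030517578], [472.3999938964844, 155.39999389648438], [470.5, 190.60000610351562]] [[0.5417, -0.2633], [0.6239, -0.2711], [0.619, -0.3373], [0.5369, -0.3291]] c [ 0.5804 -0.3002  0.012 ] sides 0.0826 0.0664 ang -5.4
foot all [[440.5, 209.60000610351562], [443.8999938964844, 153.8000030517578], [479.6000061035156, 155.89999389648438], [476.20001220703125, 211.8000030517578]] [[0.494, -0.2583], [0.624, -0.2712], [0.6174, -0.3537], [0.4876, -0.34]] c [ 0.5557 -0.3058  0.012 ] sides 0.1306 0.0828 ang -5.7
sleeve [[181.1999969482422, 186.1999969482422], [201.0, 178.10000610351562], [210.8000030517578, 202.0], [191.10000610351562, 210.1999969482422]] [[0.5507, 0.3183], [0.5676, 0.2757], [0.5154, 0.2543], [0.4987, 0.2968]] c [0.5331 0.2862 0.084 ] sides 0.0458 0.0564 ang -68.4
```

View pics/crop.png

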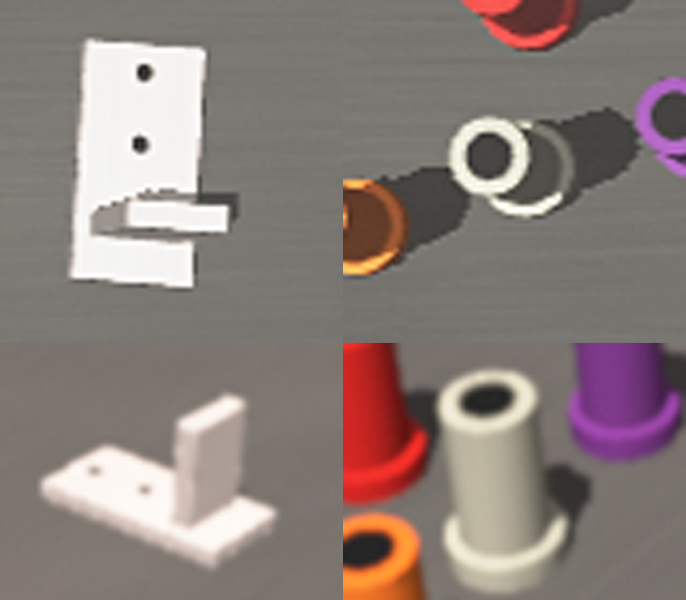

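The crop confirms the parts: the bracket has the short foot with the long part toward +x, and the grey flanged sleeve stands between red, orange and purple. Plate top is at px (466,196). The sleeve's top ring is at (194,191.5) in the top view and (224,238.5) in the side view.

```bash
cat >> h.py <<'E'
def go(p,yang):
    """tool-frame shift and turn to TCP p, pointing down, closing line at world angle yang (deg)"""
    s=r.get_state(); C=R.from_quat(s['eef_rot']); a=np.radians(yang)
    y=np.array([np.cos(a),np.sin(a),0]); z=np.array([0,0,-1.])
    T=R.from_matrix(np.c_[np.cross(y,z),y,z])
    print("xyz",C.inv().apply(np.array(p)-s['tool_pos']).round(4).tolist(),"rot",(C.inv()*T).as_rotvec().round(4).tolist())
E
python3 - <<'E'
from h import *
print("plate",onz("top",[466,195.6],.08))
print("sleeve top",onz("top",[193.7,191.2],.084),two([223.7,238.2],[193.7,191.2]))
go([.5215,-.294,.16],-5.6)
E
```

```text
plate [[ 0.51997264 -0.29490296  0.08      ]]
sleeve top [[0.53943633 0.29124636 0.084     ]] [0.53981585 0.29113591 0.08641122]
xyz [0.3511, -0.1394, 0.0782] rot [-0.0015, -0.0007, -1.0422]
```

{"api": "carry_out", "payload": {
  "plan": [
    {"xyz":[0.04,-0.016,0.009],"rot":[0,0,-0.11],"grip":0},
    {"xyz":[0.08,-0.032,0.018],"rot":[0,0,-0.22],"grip":0},
    {"xyz":[0.12,-0.048,0.027],"rot":[0,0,-0.33],"grip":0},
    {"xyz":[0.16,-0.064,0.036],"rot":[0,0,-0.44],"grip":0},
    {"xyz":[0.2,-0.08,0.045],"rot":[0,0,-0.55],"grip":0},
    {"xyz":[0.24,-0.095,0.054],"rot":[0,0,-0.66],"grip":0},
    {"xyz":[0.275,-0.11,0.062],"rot":[0,0,-0.77],"grip":0},
    {"xyz":[0.3,-0.12,0.067],"rot":[0,0,-0.88],"grip":0}
  ]
}}

```text
clock: 0.77
tool_pos: [0.4847, -0.3312, 0.171]
eef_rot: [0.791, 0.612, 0.0, -0.0]
contact_force: [0.3, -1.2, 0.6]
opening: 0.998
finger_force: 0.0
```

```bash
python3 -c "
from h import *
go([.5205,-.2945,.12],-5.6)"
```

```text
xyz [0.0445, 0.0255, 0.051] rot [-0.0006, -0.0008, -0.1559]
```

{"api": "carry_out", "payload": {
  "plan": [
    {"xyz":[0.022,0.013,0.025],"rot":[0,0,-0.08],"grip":0},
    {"xyz":[0.0445,0.0255,0.051],"rot":[0,0,-0.156],"grip":0},
    {"xyz":[0.0445,0.0255,0.051],"rot":[0,0,-0.156],"grip":0},
    {"xyz":[0.0445,0.0255,0.051],"rot":[0,0,-0.156],"grip":0}
  ]
}}

```text
clock: 1.1
tool_pos: [0.5195, -0.2949, 0.119]
eef_rot: [0.742, 0.67, -0.0, -0.002]
contact_force: [-0.0, -0.1, 0.5]
opening: 1.001
finger_force: 0.0
```

```bash
python3 -c "
from h import *
go([.5205,-.2945,.041],-5.6)
s=r.snapshot('side')[80:200,310:470,::-1];cv2.imwrite('pics/a.png',cv2.resize(s,(800,600)))"
```

```text
xyz [0.0003, 0.0012, 0.078] rot [-0.0031, -0.0022, -0.0033]
```

View pics/a.png

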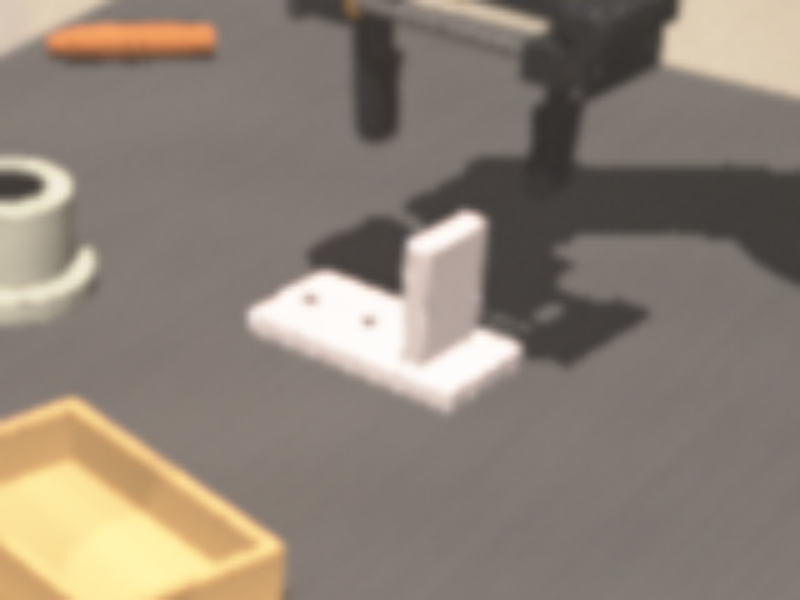

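The picture shows open fingers above the bracket, tips near (375,135) and (550,180), one each side of the plate at (445,280). Descending and gripping.

{"api": "carry_out", "payload": {
  "plan": [
    {"xyz":[0,0.001,0.025],"rot":[0,0,0],"grip":0},
    {"xyz":[0,0.001,0.05],"rot":[0,0,0],"grip":0},
    {"xyz":[0,0.001,0.07],"rot":[0,0,0],"grip":0},
    {"xyz":[0,0.001,0.078],"rot":[0,0,0],"grip":0},
    {"xyz":[0,0.001,0.078],"rot":[0,0,0],"grip":100},
    {"xyz":[0,0.001,0.078],"rot":[0,0,0],"grip":200},
    {"xyz":[0,0.001,0.078],"rot":[0,0,0],"grip":255},
    {"xyz":[0,0.001,0.078],"rot":[0,0,0],"grip":255}
  ],
  "squeeze": 40
}}

```text
clock: 1.82
tool_pos: [0.5214, -0.298, 0.0443]
eef_rot: [0.743, 0.669, 0.0, 0.001]
contact_force: [0.2, 0.6, -0.6]
opening: 0.72
finger_force: 0.0
```

{"api": "carry_out", "payload": {
  "plan": [
    {"xyz":[0,0,0],"rot":[0,0,0],"grip":255},
    {"xyz":[0,0,0],"rot":[0,0,0],"grip":255},
    {"xyz":[0,0,0],"rot":[0,0,0],"grip":255},
    {"xyz":[0,0,0],"rot":[0,0,0],"grip":255}
  ]
}}

```text
clock: 2.15
tool_pos: [0.5207, -0.2973, 0.043]
eef_rot: [0.743, 0.669, 0.0, 0.0]
contact_force: [0.2, 0.9, -0.1]
opening: 0.419
finger_force: 0.0
```

{"api": "carry_out", "payload": {
  "plan": [
    {"xyz":[0,0,0],"rot":[0,0,0],"grip":255},
    {"xyz":[0,0,0],"rot":[0,0,0],"grip":255},
    {"xyz":[0,0,0],"rot":[0,0,0],"grip":255},
    {"xyz":[0,0,0],"rot":[0,0,0],"grip":255},
    {"xyz":[0,0,0],"rot":[0,0,0],"grip":255},
    {"xyz":[0,0,0],"rot":[0,0,0],"grip":255}
  ]
}}

```text
clock: 2.65
tool_pos: [0.5212, -0.2973, 0.0428]
eef_rot: [0.743, 0.669, 0.0, 0.0]
contact_force: [2.4, 0.4, -0.2]
opening: 0.152
finger_force: 40.0
```

{"api": "carry_out", "payload": {
  "plan": [
    {"xyz":[0,0,-0.01],"rot":[0,0,0],"grip":255},
    {"xyz":[0,0,-0.02],"rot":[0,0,0],"grip":255},
    {"xyz":[0,0,-0.035],"rot":[0,0,0],"grip":255},
    {"xyz":[0,0,-0.05],"rot":[0,0,0],"grip":255},
    {"xyz":[0,0,-0.065],"rot":[0,0,0],"grip":255},
    {"xyz":[0,0,-0.08],"rot":[0,0,0],"grip":255},
    {"xyz":[0,0,-0.085],"rot":[0,0,0],"grip":255},
    {"xyz":[0,0,-0.085],"rot":[0,0,0],"grip":255}
  ]
}}

```text
clock: 3.32
tool_pos: [0.521, -0.2977, 0.1295]
eef_rot: [0.743, 0.669, 0.0, 0.001]
contact_force: [-0.9, 0.1, -3.0]
opening: 0.154
finger_force: 40.0
```

```bash
python3 -c "
from h import *
go([.5217,-.0264-.003,.128],-17.7)
s=r.snapshot('side')[40:220,290:530,::-1];cv2.imwrite('pics/b.png',cv2.resize(s,(800,600)))"
```

```text
xyz [0.2669, -0.0272, 0.0011] rot [0.0023, 0.0008, 0.2045]
```

View pics/b.png

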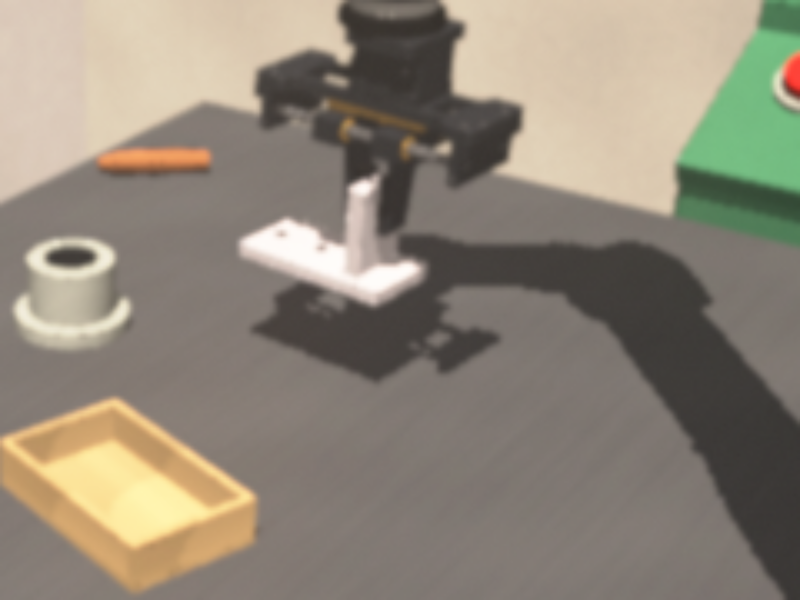

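The bracket is lifted level, with its foot at (330,260) clear of the bench. Carrying it over the box.

{"api": "carry_out", "payload": {
  "plan": [
    {"xyz":[0.02,-0.002,0],"rot":[0,0,0.015],"grip":255},
    {"xyz":[0.05,-0.005,0],"rot":[0,0,0.04],"grip":255},
    {"xyz":[0.085,-0.009,0],"rot":[0,0,0.065],"grip":255},
    {"xyz":[0.12,-0.012,0],"rot":[0,0,0.09],"grip":255},
    {"xyz":[0.155,-0.016,0],"rot":[0,0,0.12],"grip":255},
    {"xyz":[0.19,-0.019,0],"rot":[0,0,0.145],"grip":255},
    {"xyz":[0.225,-0.023,0],"rot":[0,0,0.17],"grip":255},
    {"xyz":[0.25,-0.0255,0],"rot":[0,0,0.19],"grip":255}
  ]
}}

```text
clock: 4.03
tool_pos: [0.5202, -0.0418, 0.127]
eef_rot: [0.802, 0.597, -0.0, -0.001]
contact_force: [-0.5, 0.9, -3.3]
opening: 0.152
finger_force: 40.0
```

{"api": "carry_out", "payload": {
  "plan": [
    {"xyz":[0.012,0,0],"rot":[0,0,0.0145],"grip":255},
    {"xyz":[0.017,-0.0017,0],"rot":[0,0,0.0145],"grip":255},
    {"xyz":[0.017,-0.0017,0],"rot":[0,0,0.0145],"grip":255},
    {"xyz":[0.017,-0.0017,0],"rot":[0,0,0.0145],"grip":255}
  ]
}}

```text
clock: 4.37
tool_pos: [0.5238, -0.0305, 0.1272]
eef_rot: [0.808, 0.59, -0.001, 0.0]
contact_force: [0.8, -0.8, -3.9]
opening: 0.155
finger_force: 40.0
```

```bash
python3 -c "
from h import *
go([.5217,-.0264-.003,.128],-17.7)
s=r.snapshot('side')[100:235,260:440,::-1];t=r.snapshot('top')[110:245,255:435,::-1];cv2.imwrite('pics/c.png',cv2.resize(np.hstack([s,t]),(800,300),interpolation=2))"
```

```text
xyz [0.0004, -0.0023, -0.0008] rot [-0.0012, 0.0018, -0.0002]
```

View pics/c.png

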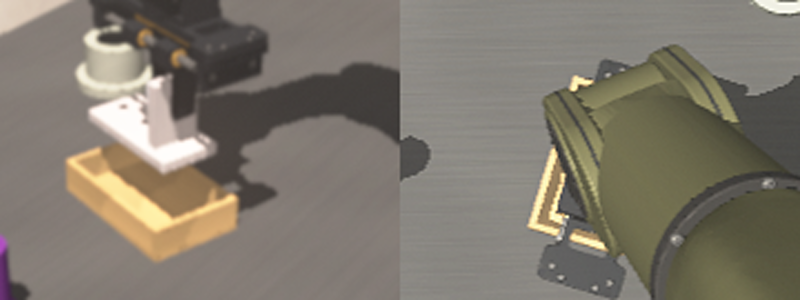

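```bash
python3 -c "
from h import *
print(onz('side',[[334.3,177.4],[356.8,167.5]],.0845))
# box near corners, rim: near (-x,+y), right (-x,-y), left (+x,+y)
f=lambda x,y:[260+x/2.222,100+y/2.222]
print(onz('side',[f(157,236),f(238,198),f(67,160)],.036))
u=np.array([.9527,-.304]);v=np.array([.304,.9527]);c=np.array([.555,-.037])
print('exp',c-.081*u+.05*v,c-.081*u-.05*v,c+.081*u+.05*v)"
```

```text
[[ 0.50671427  0.00556156  0.0845    ]
 [ 0.49172125 -0.05701203  0.0845    ]]
[[ 0.490829    0.03970878  0.036     ]
 [ 0.46569255 -0.06176167  0.036     ]
 [ 0.64987433 -0.01587728  0.036     ]]
exp [0.4930313 0.035259 ] [ 0.4626313 -0.060011 ] [ 0.6473687 -0.013989 ]
```

```bash
python3 -c "
from h import *
s=r.snapshot('side')[125:220,285:375,::-1];cv2.imwrite('pics/d.png',cv2.resize(s,None,fx=6,fy=6,interpolation=2))"
```

```text
(no output)
```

View pics/d.png

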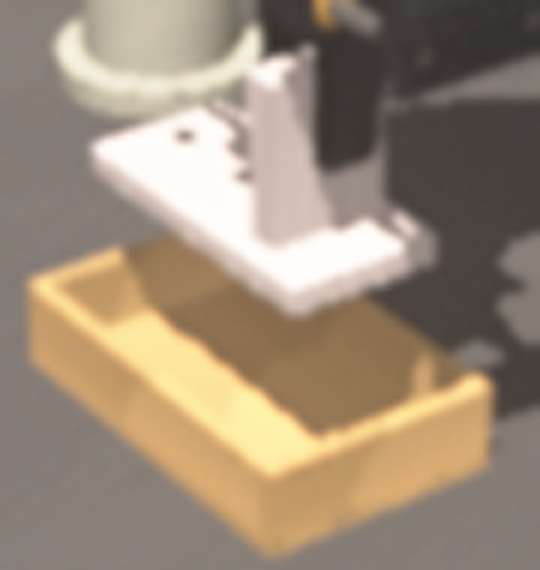

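Foot corners in this crop: left (92,150), near (295,292) and right (437,232) on the foot's top. Box rim corners: (30,288), (270,475) and (492,380).

```bash
python3 -c "
from h import *
f=lambda L:[[284.6+x/6,124.6+y/6] for x,y in L]
u=np.array([.9527,-.304]);v=np.array([.304,.9527])
F=onz('side',f([(92,150),(295,292),(437,232)]),.0965)[:,:2];G=onz('side',f([(97,172),(297,313),(435,257)]),.0845)[:,:2];B=onz('side',f([(30,288),(270,475),(492,380)]),.036)[:,:2]
for n,P in(('foottop',F),('footbot',G),('box',B)):
    c=(P[0]+P[2])/2; e=P[0]-P[1]; w=P[1]-P[2]
    print(n,P.round(4).tolist(),'c',c.round(4),np.linalg.norm(e).round(4),np.linalg.norm(w).round(4),np.degrees(np.arctan2(e[1],e[0])).round(1),'uv',[c@u,c@v])
"
```

```text
foottop [[0.6289, -0.0292], [0.5059, 0.0087], [0.4896, -0.0557]] c [ 0.5593 -0.0424] 0.1287 0.0664 -17.1 uv [np.float64(0.5457012229331616), np.float64(0.12958389707929746)]
footbot [[0.6305, -0.0336], [0.5086, 0.0037], [0.4914, -0.0576]] c [ 0.5609 -0.0456] 0.1276 0.0638 -17.0 uv [np.float64(0.5482842142924376), np.float64(0.12704798047790072)]
box [[0.6492, -0.0131], [0.498, 0.0338], [0.4692, -0.0651]] c [ 0.5592 -0.0391] 0.1582 0.103 -17.2 uv [np.float64(0.5446259666231328), np.float64(0.13276078623927334)]
```

{"api": "carry_out", "payload": {
  "plan": [
    {"xyz":[0.004,-0.002,0.005],"rot":[0,0,0],"grip":255},
    {"xyz":[0.004,-0.002,0.02],"rot":[0,0,0],"grip":255},
    {"xyz":[0.004,-0.002,0.035],"rot":[0,0,0],"grip":255},
    {"xyz":[0.004,-0.002,0.05],"rot":[0,0,0],"grip":255},
    {"xyz":[0.004,-0.002,0.062],"rot":[0,0,0],"grip":255},
    {"xyz":[0.004,-0.002,0.069],"rot":[0,0,0],"grip":255},
    {"xyz":[0.004,-0.002,0.073],"rot":[0,0,0],"grip":255},
    {"xyz":[0.004,-0.002,0.073],"rot":[0,0,0],"grip":255}
  ]
}}

```text
clock: 5.18
tool_pos: [0.5234, -0.0249, 0.054]
eef_rot: [0.807, 0.59, -0.0, -0.0]
contact_force: [0.3, 0.4, -3.8]
opening: 0.152
finger_force: 40.0
```

{"api": "carry_out", "payload": {
  "plan": [
    {"xyz":[0,0,0.002],"rot":[0,0,0],"grip":255},
    {"xyz":[0,0,0.004],"rot":[0,0,0],"grip":255},
    {"xyz":[0,0,0.004],"rot":[0,0,0],"grip":255}
  ]
}}

```text
clock: 5.43
tool_pos: [0.524, -0.0248, 0.0509]
eef_rot: [0.807, 0.59, 0.0, 0.0]
contact_force: [-0.2, -0.3, -3.2]
opening: 0.155
finger_force: 40.0
```

Still hanging; a bit lower.

{"api": "carry_out", "payload": {
  "plan": [
    {"xyz":[0,0,0.001],"rot":[0,0,0],"grip":255},
    {"xyz":[0,0,0.002],"rot":[0,0,0],"grip":255},
    {"xyz":[0,0,0.003],"rot":[0,0,0],"grip":255},
    {"xyz":[0,0,0.003],"rot":[0,0,0],"grip":255}
  ]
}}

```text
clock: 5.77
tool_pos: [0.524, -0.0248, 0.0487]
eef_rot: [0.807, 0.59, 0.0, 0.0]
contact_force: [-2.3, 0.2, 5.8]
opening: 0.154
finger_force: 40.0
```

Contact with the floor (force changed sign). Releasing.

{"api": "carry_out", "payload": {
  "plan": [
    {"xyz":[0,0,0],"rot":[0,0,0],"grip":230},
    {"xyz":[0,0,0],"rot":[0,0,0],"grip":180},
    {"xyz":[0,0,0],"rot":[0,0,0],"grip":150},
    {"xyz":[0,0,0],"rot":[0,0,0],"grip":150},
    {"xyz":[0,0,0],"rot":[0,0,0],"grip":150},
    {"xyz":[0,0,0],"rot":[0,0,0],"grip":150}
  ]
}}

```text
clock: 6.27
tool_pos: [0.5239, -0.0248, 0.0477]
eef_rot: [0.807, 0.59, 0.0, 0.0]
contact_force: [-0.4, 0.3, 0.7]
opening: 0.414
finger_force: 0.0
```

{"api": "carry_out", "payload": {
  "plan": [
    {"xyz":[0,0,-0.02],"rot":[0,0,0],"grip":120},
    {"xyz":[0,0,-0.05],"rot":[0,0,0],"grip":80},
    {"xyz":[0,0,-0.08],"rot":[0,0,0],"grip":80},
    {"xyz":[0,0,-0.11],"rot":[0,0,0],"grip":80},
    {"xyz":[0,0,-0.13],"rot":[0,0,0],"grip":80},
    {"xyz":[0,0,-0.14],"rot":[0,0,0],"grip":80}
  ]
}}

```text
clock: 6.77
tool_pos: [0.525, -0.0247, 0.1903]
eef_rot: [0.807, 0.59, 0.002, 0.001]
contact_force: [-0.1, 0.2, -0.3]
opening: 0.684
finger_force: 0.0
```

```bash
python3 -c "
from h import *
go([.5395,.291,.16],50)
s=r.snapshot('side')[125:220,285:375,::-1];cv2.imwrite('pics/e.png',cv2.resize(s,None,fx=6,fy=6,interpolation=2))"
```

```text
xyz [0.3052, -0.0823, 0.0304] rot [0.0044, 0.0012, -1.1814]
```

View pics/e.png

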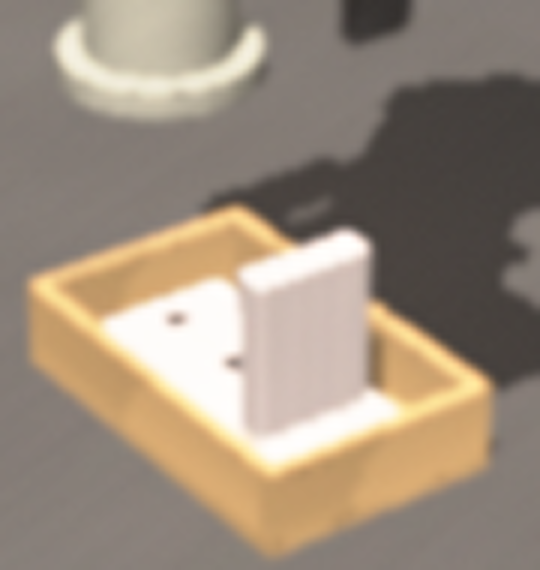

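The bracket lies flat in the box, with its plate top centred near (302,259) in the crop. On to the sleeve, approaching along the diagonal gap between red and orange.

{"api": "carry_out", "payload": {
  "plan": [
    {"xyz":[0.03,-0.008,0],"rot":[0,0,-0.11],"grip":80},
    {"xyz":[0.065,-0.018,0],"rot":[0,0,-0.22],"grip":80},
    {"xyz":[0.1,-0.027,0],"rot":[0,0,-0.33],"grip":80},
    {"xyz":[0.135,-0.036,0],"rot":[0,0,-0.44],"grip":80},
    {"xyz":[0.17,-0.046,0],"rot":[0,0,-0.56],"grip":80},
    {"xyz":[0.205,-0.055,0],"rot":[0,0,-0.68],"grip":80},
    {"xyz":[0.24,-0.065,0],"rot":[0,0,-0.8],"grip":80},
    {"xyz":[0.27,-0.073,0],"rot":[0,0,-0.92],"grip":80}
  ]
}}

```text
clock: 7.48
tool_pos: [0.535, 0.2573, 0.1861]
eef_rot: [0.458, 0.889, -0.0, -0.001]
contact_force: [0.5, -0.1, 0.6]
opening: 0.684
finger_force: 0.0
```

```bash
python3 -c "
from h import *
print(onz('side',[[284.6+302/6,124.6+259/6]],.086))
go([.5395,.291,.13],50)"
```

```text
[[ 0.52776076 -0.0255428   0.086     ]]
xyz [0.0247, 0.0233, 0.0561] rot [-0.0015, -0.0015, -0.2535]
```

{"api": "carry_out", "payload": {
  "plan": [
    {"xyz":[0.015,0.014,0.01],"rot":[0,0,-0.1],"grip":80},
    {"xyz":[0.0247,0.0233,0.025],"rot":[0,0,-0.2],"grip":80},
    {"xyz":[0.0247,0.0233,0.04],"rot":[0,0,-0.2535],"grip":80},
    {"xyz":[0.0247,0.0233,0.056],"rot":[0,0,-0.2535],"grip":80},
    {"xyz":[0.0247,0.0233,0.056],"rot":[0,0,-0.2535],"grip":80},
    {"xyz":[0.0247,0.0233,0.056],"rot":[0,0,-0.2535],"grip":80}
  ]
}}

```text
clock: 7.98
tool_pos: [0.54, 0.2874, 0.1298]
eef_rot: [0.346, 0.938, -0.002, -0.001]
contact_force: [-0.1, 0.4, 0.3]
opening: 0.687
finger_force: 0.0
```

```bash
python3 -c "
from h import *
go([.5395,.291,.041],50)
s=r.snapshot('side')[160:300,150:300,::-1];cv2.imwrite('pics/f.png',cv2.resize(s,(600,560),interpolation=2))"
```

```text
xyz [0.0026, 0.0027, 0.0888] rot [-0.0039, -0.0011, -0.0077]
```

View pics/f.png

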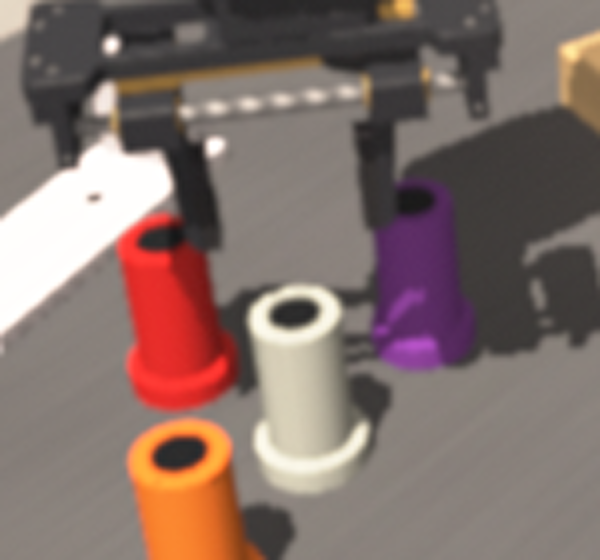

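Fingertips (205,240) and (378,222) straddle the sleeve axis (top ring at (295,312)), and the path down is clear of red and purple. Descending.

{"api": "carry_out", "payload": {
  "plan": [
    {"xyz":[0.0025,0.0025,0.015],"rot":[0,0,0],"grip":80},
    {"xyz":[0.0025,0.0025,0.035],"rot":[0,0,0],"grip":80},
    {"xyz":[0.0025,0.0025,0.055],"rot":[0,0,0],"grip":80},
    {"xyz":[0.0025,0.0025,0.075],"rot":[0,0,0],"grip":80},
    {"xyz":[0.0025,0.0025,0.083],"rot":[0,0,0],"grip":80},
    {"xyz":[0.0025,0.0025,0.083],"rot":[0,0,0],"grip":120},
    {"xyz":[0.0025,0.0025,0.083],"rot":[0,0,0],"grip":170},
    {"xyz":[0.0025,0.0025,0.083],"rot":[0,0,0],"grip":200}
  ],
  "squeeze": 45
}}

```text
clock: 8.7
tool_pos: [0.5416, 0.2925, 0.0501]
eef_rot: [0.346, 0.938, 0.001, 0.001]
contact_force: [-0.0, -0.1, 0.4]
opening: 0.486
finger_force: 0.0
```

{"api": "carry_out", "payload": {
  "plan": [
    {"xyz":[0,0,0],"rot":[0,0,0],"grip":255},
    {"xyz":[0,0,0],"rot":[0,0,0],"grip":255},
    {"xyz":[0,0,0],"rot":[0,0,0],"grip":255},
    {"xyz":[0,0,0],"rot":[0,0,0],"grip":255}
  ]
}}

```text
clock: 9.03
tool_pos: [0.5415, 0.2922, 0.0501]
eef_rot: [0.346, 0.938, 0.001, 0.001]
contact_force: [-1.3, -0.5, 6.7]
opening: 0.433
finger_force: 45.0
```

{"api": "carry_out", "payload": {
  "plan": [
    {"xyz":[0,0,-0.008],"rot":[0,0,0],"grip":255},
    {"xyz":[0,0,-0.02],"rot":[0,0,0],"grip":255},
    {"xyz":[0,0,-0.035],"rot":[0,0,0],"grip":255},
    {"xyz":[0,0,-0.055],"rot":[0,0,0],"grip":255},
    {"xyz":[0,0,-0.075],"rot":[0,0,0],"grip":255},
    {"xyz":[0,0,-0.095],"rot":[0,0,0],"grip":255},
    {"xyz":[0,0,-0.107],"rot":[0,0,0],"grip":255},
    {"xyz":[0,0,-0.11],"rot":[0,0,0],"grip":255}
  ]
}}

```text
clock: 9.7
tool_pos: [0.5417, 0.2926, 0.1614]
eef_rot: [0.346, 0.938, 0.002, 0.001]
contact_force: [0.1, 1.1, -4.8]
opening: 0.435
finger_force: 45.0
```

```bash
python3 -c "
from h import *
go([.5784,-.0412,.16],72.3)"
```

```text
xyz [-0.2445, -0.2302, 0.0007] rot [0.0037, 0.0017, -0.3971]
```

{"api": "carry_out", "payload": {
  "plan": [
    {"xyz":[-0.012,-0.011,0],"rot":[0,0,-0.03],"grip":255},
    {"xyz":[-0.03,-0.028,0],"rot":[0,0,-0.07],"grip":255},
    {"xyz":[-0.055,-0.052,0],"rot":[0,0,-0.12],"grip":255},
    {"xyz":[-0.08,-0.075,0],"rot":[0,0,-0.17],"grip":255},
    {"xyz":[-0.105,-0.099,0],"rot":[0,0,-0.22],"grip":255},
    {"xyz":[-0.13,-0.122,0],"rot":[0,0,-0.27],"grip":255},
    {"xyz":[-0.155,-0.146,0],"rot":[0,0,-0.32],"grip":255},
    {"xyz":[-0.18,-0.17,0],"rot":[0,0,-0.37],"grip":255}
  ]
}}

```text
clock: 10.37
tool_pos: [0.5669, 0.0436, 0.1579]
eef_rot: [0.166, 0.986, -0.0, -0.001]
contact_force: [1.0, 0.7, -4.2]
opening: 0.433
finger_force: 45.0
```

```bash
python3 -c "
from h import *
go([.5784,-.0412,.16],72.3)"
```

```text
xyz [-0.0386, -0.0764, -0.002] rot [-0.0011, -0.0013, -0.0242]
```

{"api": "carry_out", "payload": {
  "plan": [
    {"xyz":[-0.012,-0.024,0],"rot":[0,0,-0.01],"grip":255},
    {"xyz":[-0.022,-0.044,0],"rot":[0,0,-0.024],"grip":255},
    {"xyz":[-0.031,-0.062,0],"rot":[0,0,-0.024],"grip":255},
    {"xyz":[-0.0365,-0.073,0],"rot":[0,0,-0.024],"grip":255},
    {"xyz":[-0.0365,-0.073,0],"rot":[0,0,-0.024],"grip":255},
    {"xyz":[-0.0365,-0.073,0],"rot":[0,0,-0.024],"grip":255}
  ]
}}

```text
clock: 10.87
tool_pos: [0.5776, -0.035, 0.1583]
eef_rot: [0.156, 0.988, 0.0, -0.0]
contact_force: [-0.5, 0.1, -4.4]
opening: 0.433
finger_force: 45.0
```

```bash
python3 -c "
from h import *
go([.5784,-.0412,.068],72.3)
s=r.snapshot('side')[85:220,265:375,::-1];cv2.imwrite('pics/g.png',cv2.resize(s,None,fx=4,fy=4,interpolation=2))"
```

```text
xyz [-0.0028, -0.0057, 0.0903] rot [0.0006, -0.001, -0.0037]
```

View pics/g.png

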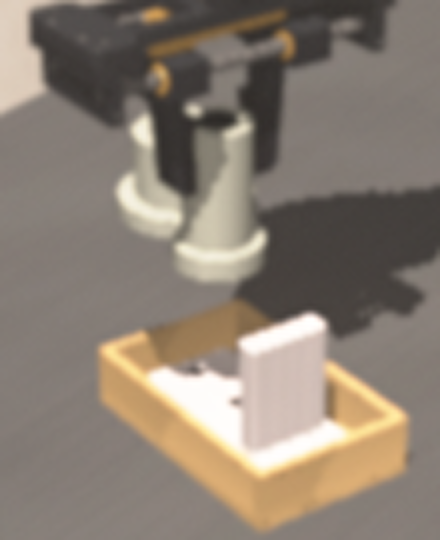

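The sleeve hangs upright, its flange centred near crop (221,262), above the long part of the foot. I'll check with a ray.

```bash
python3 -c "
from h import *
f=lambda x,y:[264.6+x/4,84.6+y/4]
print(onz('side',[f(221,262)],.108),onz('side',[f(221,245)],.122),'plate',onz('side',[f(283,334)],.086))"
```

```text
[[ 0.57816981 -0.03761053  0.108     ]] [[ 0.57425305 -0.03270649  0.122     ]] plate [[ 0.52619613 -0.02493282  0.086     ]]
```

{"api": "carry_out", "payload": {
  "plan": [
    {"xyz":[-0.003,-0.0057,0.008],"rot":[0,0,0],"grip":255},
    {"xyz":[-0.003,-0.0057,0.022],"rot":[0,0,0],"grip":255},
    {"xyz":[-0.003,-0.0057,0.038],"rot":[0,0,0],"grip":255},
    {"xyz":[-0.003,-0.0057,0.054],"rot":[0,0,0],"grip":255},
    {"xyz":[-0.003,-0.0057,0.068],"rot":[0,0,0],"grip":255},
    {"xyz":[-0.003,-0.0057,0.078],"rot":[0,0,0],"grip":255},
    {"xyz":[-0.003,-0.0057,0.084],"rot":[0,0,0],"grip":255},
    {"xyz":[-0.003,-0.0057,0.084],"rot":[0,0,0],"grip":255}
  ]
}}

```text
clock: 11.58
tool_pos: [0.5783, -0.041, 0.0734]
eef_rot: [0.155, 0.988, -0.0, -0.001]
contact_force: [-0.2, -0.8, -4.2]
opening: 0.437
finger_force: 45.0
```

{"api": "carry_out", "payload": {
  "plan": [
    {"xyz":[0,0,0.001],"rot":[0,0,0],"grip":255},
    {"xyz":[0,0,0.002],"rot":[0,0,0],"grip":255},
    {"xyz":[0,0,0.002],"rot":[0,0,0],"grip":255}
  ]
}}

```text
clock: 11.83
tool_pos: [0.5796, -0.0415, 0.0733]
eef_rot: [0.155, 0.988, 0.0, 0.001]
contact_force: [-0.4, 0.1, -3.8]
opening: 0.437
finger_force: 45.0
```

{"api": "carry_out", "payload": {
  "plan": [
    {"xyz":[0,0,0.001],"rot":[0,0,0],"grip":255},
    {"xyz":[0,0,0.002],"rot":[0,0,0],"grip":255},
    {"xyz":[0,0,0.003],"rot":[0,0,0],"grip":255},
    {"xyz":[0,0,0.003],"rot":[0,0,0],"grip":255}
  ]
}}

```text
clock: 12.17
tool_pos: [0.579, -0.0418, 0.0697]
eef_rot: [0.155, 0.988, -0.0, 0.0]
contact_force: [0.1, 0.4, -3.2]
opening: 0.438
finger_force: 45.0
```

{"api": "carry_out", "payload": {
  "plan": [
    {"xyz":[0,0,0.001],"rot":[0,0,0],"grip":255},
    {"xyz":[0,0,0.0015],"rot":[0,0,0],"grip":255},
    {"xyz":[0,0,0.0015],"rot":[0,0,0],"grip":255}
  ]
}}

```text
clock: 12.42
tool_pos: [0.5791, -0.0417, 0.0683]
eef_rot: [0.155, 0.988, -0.0, 0.0]
contact_force: [-1.0, 0.5, -4.2]
opening: 0.433
finger_force: 45.0
```

{"api": "carry_out", "payload": {
  "plan": [
    {"xyz":[0,0,0.001],"rot":[0,0,0],"grip":255},
    {"xyz":[0,0,0.002],"rot":[0,0,0],"grip":255},
    {"xyz":[0,0,0.002],"rot":[0,0,0],"grip":255}
  ]
}}

```text
clock: 12.67
tool_pos: [0.5793, -0.0418, 0.0681]
eef_rot: [0.155, 0.988, -0.001, 0.001]
contact_force: [-5.5, -1.5, 11.9]
opening: 0.431
finger_force: 45.0
```

Standing on the foot. Release slowly and go straight up.

{"api": "carry_out", "payload": {
  "plan": [
    {"xyz":[0,0,-0.001],"rot":[0,0,0],"grip":150},
    {"xyz":[0,0,-0.001],"rot":[0,0,0],"grip":120},
    {"xyz":[0,0,-0.001],"rot":[0,0,0],"grip":80},
    {"xyz":[0,0,-0.001],"rot":[0,0,0],"grip":80},
    {"xyz":[0,0,-0.001],"rot":[0,0,0],"grip":80},
    {"xyz":[0,0,-0.001],"rot":[0,0,0],"grip":80}
  ]
}}

```text
clock: 13.17
tool_pos: [0.5792, -0.0415, 0.0671]
eef_rot: [0.155, 0.988, 0.0, 0.0]
contact_force: [0.2, 0.1, -0.3]
opening: 0.685
finger_force: 0.0
```

{"api": "carry_out", "payload": {
  "plan": [
    {"xyz":[0,0,-0.015],"rot":[0,0,0],"grip":80},
    {"xyz":[0,0,-0.035],"rot":[0,0,0],"grip":80},
    {"xyz":[0,0,-0.055],"rot":[0,0,0],"grip":80},
    {"xyz":[0,0,-0.08],"rot":[0,0,0],"grip":80},
    {"xyz":[0,0,-0.1],"rot":[0,0,0],"grip":80},
    {"xyz":[0,0,-0.12],"rot":[0,0,0],"grip":80},
    {"xyz":[0,0,-0.12],"rot":[0,0,0],"grip":80}
  ]
}}

```text
clock: 13.75
tool_pos: [0.5814, -0.0409, 0.1909]
eef_rot: [0.155, 0.988, 0.001, 0.003]
contact_force: [-0.3, -0.4, 1.2]
opening: 0.687
finger_force: 0.0
```

```bash
python3 -c "
from h import *
s=r.snapshot('side')[85:220,265:375,::-1];cv2.imwrite('pics/i.png',cv2.resize(s,None,fx=4,fy=4,interpolation=2))"
```

```text
(no output)
```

View pics/i.png

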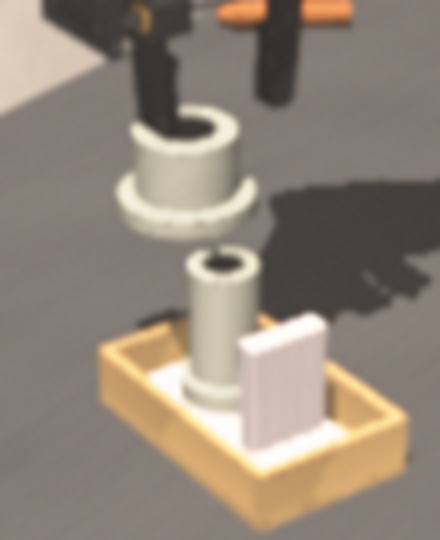

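The sleeve stands upright on the long part of the foot, with its top at (223,262). The bracket is flat and the gripper is clear above. Handing in.

```bash
python3 -c "
from plant import r
print(r.finish_job())"
```

```text
the job is handed in; nothing more can be done
None
```

I handed the job in at about 13.8 s: in the last picture the bracket's foot lies flat in the box, the sleeve stands upright on its longer part beside the plate, and the gripper is clear; no verdict came back.

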